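Level the key-cutting machine on the locksmith's bench

TASK

The key-cutting machine rocks because its two front feet hang clear of the steel plates beneath them. Screw each front foot down with its black knob (clockwise) until it bears firmly, about as much on the left as on the right, and all six feet share the weight, but do not jack the front up so far that the middle rubber feet come off load. Be gentle: do not force a foot down onto its plate, shove the machine along the bench or disturb the things lying around, and let go at the end.

Things in the scene. Friction and masses are not known exactly. Their poses are not given: they have to be found in the camera images.
- machine: key-cutting machine, about 8 kg (varies 10 percent): blue motor box, 137 mm tall, on a grey steel base 275 mm long; origin on the bench under its middle, x to the rear (motor end), y to its left, z up. Front screws at x -100, y +95 and -95 mm, through a front beam 60 by 250 mm, top 32 mm above the bench. Key clamp between the knobs: within 35 mm of the middle line, under 75 mm tall
- grip_l (a point): mid-height on the axis of the left front knob; round black fluted knob, 36 mm across, 24 mm tall, underside 18 mm above the beam at the start; z up. Pressed on its top while its foot hangs clear, it dips with its corner of the machine, softly (5 to 7 N per mm); once the foot meets the plate it is stiff. A gripping hand can shift the corner up to 1 mm
- grip_r (a point): mid-height on the axis of the right front knob; round black fluted knob, 36 mm across, 24 mm tall, underside 18 mm above the beam at the start; z up. Pressed on its top while its foot hangs clear, it dips with its corner of the machine, softly (5 to 7 N per mm); once the foot meets the plate it is stiff. A gripping hand can shift the corner up to 1 mm
- turn_l (a joint): angle of the left knob (rad), 0 at the start, growing clockwise seen from above, stops at 7. Clockwise drives knob and foot down together 10 mm per turn (1.59 mm per rad) relative to the machine. Turning takes about 0.05 N m; it stays where left. Once the foot bears, knob and foot keep their height and the machine rises instead
- turn_r (a joint): angle of the right knob (rad), 0 at the start, growing clockwise seen from above, stops at 7. Clockwise drives knob and foot down together 10 mm per turn (1.59 mm per rad) relative to the machine. Turning takes about 0.05 N m; it stays where left. Once the foot bears, knob and foot keep their height and the machine rises instead
- foot_l: round steel foot on the lower end of the left screw, 26 mm across; origin at its underside; moves with its knob. It hangs 1 to 3.8 mm (unknown, differs left and right) over a fixed 60 mm plate. Close the gap found with both feet hanging, then 1 rad more on both sides: about 8 N each. 1 rad past touch on one side lifts the other corner 0.7 as much; sides 0.3 rad out of balance: one goes slack
- foot_r: round steel foot on the lower end of the right screw, 26 mm across; origin at its underside; moves with its knob. It hangs 1 to 3.8 mm (unknown, differs left and right) over a fixed 60 mm plate. Close the gap found with both feet hanging, then 1 rad more on both sides: about 8 N each. 1 rad past touch on one side lifts the other corner 0.7 as much; sides 0.3 rad out of balance: one goes slack
- rubber_mid_l: middle left rubber foot, 24 mm across, at x 30, y 70 mm of the machine; springy, about 18 N per mm; origin at its underside; it presses the bench with 3 N by its own weight alone. With both front screws more than about 1.5 rad past touch the middle feet come off load
- rubber_mid_r: middle right rubber foot, 24 mm across, at x 30, y -70 mm of the machine; springy, about 18 N per mm; origin at its underside; it presses the bench with 3 N by its own weight alone
- rubber_rear_l: rear left rubber foot, 24 mm across, at x 130, y 70 mm of the machine; springy, about 18 N per mm; origin at its underside; it presses the bench with 3 N by its own weight alone
- rubber_rear_r: rear right rubber foot, 24 mm across, at x 130, y -70 mm of the machine; springy, about 18 N per mm; origin at its underside; it presses the bench with 3 N by its own weight alone
- lock_cylinder: bystander: loose brass lock cylinder standing on the bench, 34 mm across, 36 mm tall; origin at its underside
- pin_tray: bystander: loose white divided pin tray, 90 by 120 mm, 22 mm tall; origin at its underside
- driver: bystander: loose screwdriver, 170 mm long, lying on the bench; origin near its middle

How it is judged (in metres and radians):
At the end, for the whole second after the job is handed in: Both front screw feet bear on their plates with more than 2.5 N each, the two middle and two rear rubber feet each press the bench with more than 5 N, and the machine is at rest less than 25 mm from where it stood (contact force between each of foot_l, foot_r and anything else above 2.5 N and contact force between each of rubber_mid_l, rubber_rear_l, rubber_mid_r, rubber_rear_r and anything else above 5 N and linear speed of machine below 0.01 m/s and distance of machine from where it was at the start of the episode below 0.025 m); the robot touches nothing.
It fails at once if a front foot is forced down on its plate with more than 30 N (contact force between any of foot_l, foot_r and anything else above 30 N).
It fails at once if the machine is shoved more than 25 mm along the bench (distance of machine from where it was at the start of the episode above 0.025 m).
It fails at once if the lock cylinder, pin tray or screwdriver is moved more than 20 mm (distance of any of lock_cylinder, pin_tray, driver from where it was at the start of the episode above 0.02 m).
It also fails if it takes over 72 s, if anything falls off the work surface, if the arm or the gripper's body presses on something with over 40 N, if the wrist force passes 120 N, or if a joint passes its speed limit or range.

ROBOT

A 7-joint arm with a two-finger parallel gripper is mounted at the origin on the work surface. World frame = base frame: x ahead of the robot, y to its left, z up, the work surface at z = 0. Lengths are in mm, angles in rad, forces in N, time in s.
With the tool pointing down it reaches from about 350 to 900 mm from the base axis. Payload 7.2 kg.
Tool frame: the origin (TCP) lies at the centre of the arm's flange, where the gripper is bolted on; the fingertips stand 182 mm ahead of it and the grasp point (between the pads) lies 163 mm ahead of it (bot.grip_depth is the distance from the TCP to the grasp point, in mm); z points along the fingers, y is the line along which they close (so a half turn about z gives the same grasp; the last joint's range is limited). The gripper opens to 88 mm and grips with 3 to 60 N. Pads are 20 mm wide; open, the fingers measure 115 mm over their backs; the gripper's body (75 mm by 178 mm) begins 61 mm behind the grasp point.
Start: joints at [1.039, 0.411, -0.013, 1.596, 0.006, 1.134, -0.082], TCP at [279.58, -558.979, 404.653] pointing down, gripper open.
Joint ranges: [-2.95, 2.95], [-0.29, 1.99], [-1.47, 1.44], [0.14, 2.54], [-1.03, 4.17], [0.13, 1.85], [-2.86, 2.86]. Speed limits (rad/s): [2.39, 2.39, 3.01, 3.01, 3.14, 3.14, 3.14].

INTERFACE

Orientations are given as a rotation vector (axis times angle).
In Python, from rig import bot gives the robot as it stands.
- The arm moves only by the tool step_arm, never from a script. Its argument "commands" is a list of rows, each a list of 5 numbers: the shift along the tool's x, y, z in units of 30 mm (1.0 is 30 mm), then the turn about the tool's z in units of 6 degrees (1.0 is 6 degrees), then the finger opening in mm, from 0 to 87.8. A call has 1 to 20 rows; each row is the pose to reach, as a shift and turn from the pose commanded when the call began, along the tool's axes at that moment; what a row does not reach only later rows make up. A row lasts 1/8 s, in which the tool goes at most 62.5 mm and 10.7 degrees, less where a joint would pass 70% of its speed; a pose out of reach is approached as far as the arm can. A call with a gripper value outside its range is refused whole. The fingers move at their own pace and stop on an object; "squeeze" is the grip in N (left out, the last holds). Time passes only in rows, so rows that repeat a pose let the fingers close. It gives the time, the measured TCP pose, the force, the opening and the grip force at its end, in the units of the state.
- bot.observe(): the state, without advancing time (a new reading comes with each control period).
- bot.read_camera(name): name is "side" or "top"; returns a dict with "image" (400x640x3 uint8, red, green, blue), "vertical_fov" (degrees; the focal length in pixels is half the picture's height over the tangent of half this angle, whatever the lens; pixels are square), "cx", "cy" (the principal point, pixels), "position" and "attitude" of the camera in the world. Camera axes: x right, y down, z forward; pixel columns grow to the right and rows downward; lengths in mm; the calibration is good to about 2 mm. A picture is of the moment at which its call begins. There is no depth.
- bot.hand_in(): hands the job in; it is judged then, once.
The state is a dict: "time_s": time; "q": joint angles; "joint_vel": joint speeds; "tau": joint torques, N m; "eef_pos": TCP position; "tcp_rot": TCP orientation; "ft_force": force on the tool from outside, world axes, zero at the start; "torque": the same for the moment, N m; "grip_width": opening from 0.0 (shut) to 1.0 (fully open); "grip_force": force on a finger pad.
Only numpy, scipy, OpenCV 4.12 (cv2) and the standard library are available. Lean on these libraries where they do the work, as an engineer would, in place of code of your own. Each camera call takes 0.05 s, during which the arm holds its last target. There are 200 camera calls.

## Working session

There is one attempt and no reset: what is moved stays moved. The work goes in short steps, Python scripts to look and compute and a tool call to move; the robot and the scene stay as the last step left them, time stands still between calls to the robot, and variables do not carry over. Pictures are saved under pics/ and viewed, at most 10 in all, crops included, and the job is handed in when it is done.

Besides the shell and the picture viewer there is one more tool, called after "Request:" as a command line: name --pt "numbers of a row" for each row, then --argument value for the rest. step_arm: Moves the arm, as the interface text tells. Its arguments: {"type":"object","properties":{"commands":{"type":"array","items":{"type":"array","items":{"type":"number"}}},"squeeze":{"type":"number"}},"required":["commands"]}

```bash
mkdir -p pics
python3 - <<'E'
from rig import bot
import cv2
for n in("top","side"):
    c=bot.read_camera(n); cv2.imwrite(f"pics/{n}0.png",c["image"][:,:,::-1]); print(n,{k:v for k,v in c.items() if k!="image"})
print(bot.observe())
E
```

```text
top {'vertical_fov': 46.47795536420492, 'cx': 319.35969469151973, 'cy': 191.01708831210902, 'position': array([ 508.16927771,   -4.37141329, 1489.41886942]), 'attitude': array([-2.16769777,  2.21105771, -0.07692972])}
side {'vertical_fov': 49.026289482043836, 'cx': 312.3435953598475, 'cy': 197.84788265234621, 'position': array([201.6099148 , 609.28655304, 954.97435602]), 'attitude': array([-0.81492606,  2.65344824, -0.96262073])}
{'time_s': 0.1, 'q': array([ 1.0387863 ,  0.41181253, -0.0127214 ,  1.59694826,  0.00561826,
        1.13431967, -0.08218563]), 'joint_vel': array([-9.93909983e-04, -1.76640570e-03,  3.20866461e-04, -1.90962817e-03,
        7.18288872e-04,  2.32896943e-05, -5.29602019e-04]), 'tau': array([ 3.72416864e-03, -5.89095926e+01,  6.44302871e-01, -2.91710794e+01,
       -5.38366672e-02,  1.45986263e-02,  3.31533943e-05]), 'eef_pos': array([ 279.495618  , -558.80508891,  403.90249591]), 'tcp_rot': array([-3.05612819e+00, -7.21804524e-01,  6.98722181e-04]), 'ft_force': array([0.5000315 , 0.0275839 , 0.31395656]), 'torque': array([ 0.03329331,  0.02005947, -0.01505691]), 'grip_force': 0.0, 'grip_width': 1.0034489224378675}
```

View pics/top0.png

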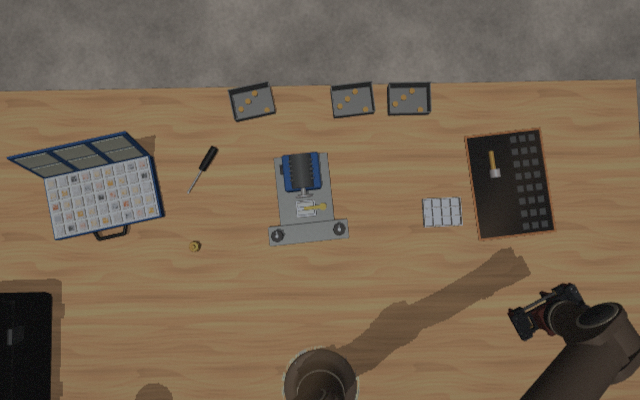

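View pics/side0.png

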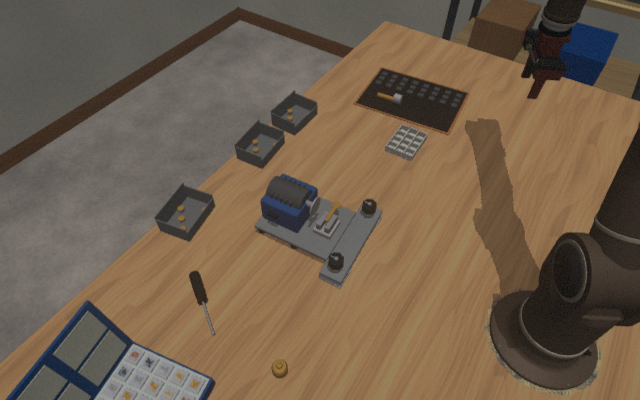

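The top view shows the left knob near (277,236) and the right near (339,229). In the side view they are near (336,260) and (369,206). Next I zoom in to get accurate centres.

```bash
cat > h.py <<'E'
import numpy as np, cv2
from scipy.spatial.transform import Rotation as R
def ray(c,u,v):
    f=200/np.tan(np.radians(c["vertical_fov"]/2))
    d=R.from_rotvec(c["attitude"]).apply([(u-c["cx"])/f,(v-c["cy"])/f,1]); return np.array(c["position"]),d/np.linalg.norm(d)
def atz(c,u,v,z):
    p,d=ray(c,u,v); return p+d*(z-p[2])/d[2]
def tri(rs):
    A=sum(np.eye(3)-np.outer(d,d) for p,d in rs); b=sum((np.eye(3)-np.outer(d,d))@p for p,d in rs); return np.linalg.solve(A,b)
def proj(c,X):
    f=200/np.tan(np.radians(c["vertical_fov"]/2))
    x=R.from_rotvec(c["attitude"]).inv().apply(np.array(X)-c["position"]); return f*x[0]/x[2]+c["cx"],f*x[1]/x[2]+c["cy"]
E
python3 - <<'E'
import cv2,numpy as np
t=cv2.imread("pics/top0.png")[210:255,260:360]; s=cv2.imread("pics/side0.png")[190:290,310:395]
a=cv2.resize(t,None,fx=8,fy=8,interpolation=cv2.INTER_CUBIC)
cv2.imwrite("pics/tz.png",a)
cv2.imwrite("pics/sz.png",cv2.resize(s,None,fx=6,fy=6,interpolation=cv2.INTER_CUBIC))
E
```

```text
(no output)
```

View pics/tz.png

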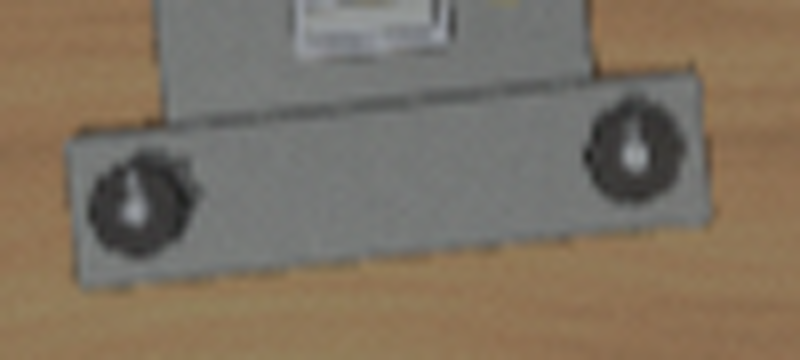

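View pics/sz.png

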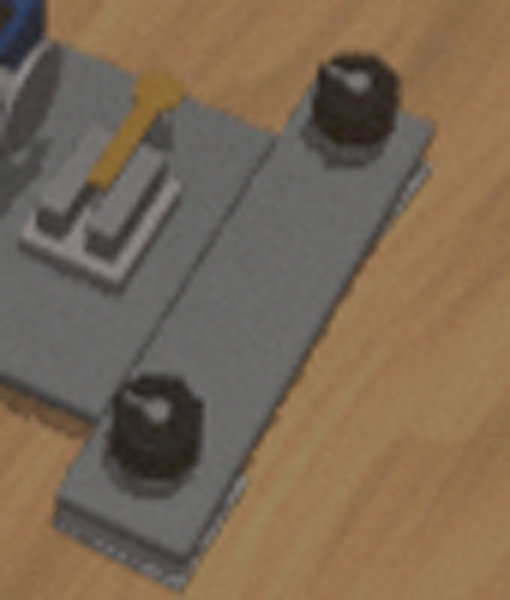

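Run:
```python
from rig import bot
from h import *
t=bot.read_camera("top");s=bot.read_camera("side")
P={}
for n,a,b in(("l",(276.8,235.4),(335.6,260.8)),("r",(338.9,228.5),(369.1,206.4))):
    print(n,"top@72",atz(t,*a,72),"side@62",atz(s,*b,62),"tri",tri([ray(t,*a),ray(s,*b)])); P[n]=atz(t,*a,72)
d=P["l"]-P["r"];print(np.linalg.norm(d),"yaw deg of machine y axis", np.degrees(np.arctan2(-d[0],d[1])))
# beam corners top, z=32
for q in((68,143),(80,290),(712,222),(697,72)): print(atz(t,260+q[0]/8-.44,210+q[1]/8-.44,32))
print(R.from_rotvec(bot.observe()["tcp_rot"]).as_matrix().round(4))
for n,u,v in(("cyl",194.5,246),("tray",442,212),("drv",205,165)):print(n,atz(t,u,v,15))
```

```text
l top@72 [470.1701322  120.85587811  72.        ] side@62 [468.77173011 122.5655524   62.        ] tri [469.57652916 121.75041027  60.24656878]
r top@72 [487.25103648 -67.76190846  72.        ] side@62 [484.65390735 -66.40032763  62.        ] tri [486.39310122 -68.67082339  58.56984998]
189.38961613760668 yaw deg of machine y axis 5.174493636217689
[494.37967205 151.2919019   32.        ]
[437.30156502 147.34649294  32.        ]
[458.70023359 -99.02917235  32.        ]
[517.12639944 -94.5749402   32.        ]
[[ 8.944e-01  4.473e-01 -5.000e-04]
 [ 4.473e-01 -8.944e-01  8.000e-04]
 [-1.000e-04 -1.000e-03 -1.000e+00]]
cyl [440.6171788 385.0798497  15.       ]
tray [ 531.95578766 -397.86725087   15.        ]
drv [696.2846291  351.15843669  15.        ]
```

The triangulated knobs agree with the drawing: 189.4 mm apart against 190, at a height of about 60, with the machine yawed 5°. I put the left knob at about (469.5, 121.5) and the right at about (486.2, -67.3).

Plan:
1. Press each knob top with closed fingers and find where it turns stiff, to measure each gap.
2. Turn each knob by gap/1.59 + 1 rad.

I start by moving over the right knob.

Request:
step_arm --pt "1.12 -0.96 0 0 0" --pt "2.25 -1.93 0 0 0" --pt "3.37 -2.89 0 0 0" --pt "4.5 -3.86 0 0 0" --pt "5.62 -4.82 0 0 0" --pt "6.74 -5.78 0 0 0" --pt "7.87 -6.75 0 0 0" --pt "9.0 -7.71 0 0 0" --pt "10.1 -8.68 0 0 0" --pt "11.24 -9.64 0 0 0" --pt "12.37 -10.6 0 0 0" --pt "13.49 -11.57 0 0 0" --pt "13.49 -11.57 0 0 0" --pt "13.49 -11.57 0 0 0" --pt "13.49 -11.57 0 0 0" --pt "13.49 -11.57 0 0 0"

```text
time_s: 2.2
eef_pos: [486.0, -68.5, 404.7]
tcp_rot: [3.058, 0.719, -0.0]
ft_force: [-0.3, 0.1, -0.4]
grip_width: 0.003
grip_force: 0.0
```

Run:
```python
from rig import bot
o=bot.observe()
for k in("q","eef_pos","tcp_rot","ft_force","grip_width","time_s"):print(k,o[k])
```

```text
q [ 0.33532107  0.20455592 -0.33876818  1.89529319  0.07806074  1.05443585
 -1.14432115]
eef_pos [485.96563749 -68.50879944 404.67280602]
tcp_rot [ 3.05787327e+00  7.19167181e-01 -1.90894745e-04]
ft_force [-0.31495567  0.14884524 -0.42502302]
grip_width 0.0033736497367120306
time_s 2.2
```

Request:
step_arm --pt "0.02 -0.03 0.8 0 0" --pt "0.02 -0.03 1.6 0 0" --pt "0.02 -0.03 2.4 0 0" --pt "0.02 -0.03 3.2 0 0" --pt "0.02 -0.03 3.9 0 0" --pt "0.02 -0.03 4.4 0 0" --pt "0.02 -0.03 4.69 0 0" --pt "0.02 -0.03 4.69 0 0" --pt "0.02 -0.03 4.69 0 0"

```text
time_s: 3.32
eef_pos: [486.7, -66.5, 264.5]
tcp_rot: [3.057, 0.722, 0.001]
ft_force: [0.3, 0.5, -0.6]
grip_width: 0.008
grip_force: 0.0
```

Request:
step_arm --pt "0 0 0.1 0 0" --pt "0 0 0.1 0 0" --pt "0 0 0.1 0 0"

```text
time_s: 3.7
eef_pos: [486.4, -66.4, 261.1]
tcp_rot: [3.057, 0.722, 0.0]
ft_force: [0.2, -0.5, -0.1]
grip_width: 0.009
grip_force: 0.0
```

Request:
step_arm --pt "0 0 0.07 0 0" --pt "0 0 0.07 0 0" --pt "0 0 0.07 0 0"

```text
time_s: 4.08
eef_pos: [486.4, -66.4, 258.8]
tcp_rot: [-3.057, -0.722, 0.0]
ft_force: [0.5, 0.0, -0.1]
grip_width: 0.006
grip_force: 0.0
```

```bash
cat > o.py <<'E'
from rig import bot
import numpy as np
np.set_printoptions(precision=3,suppress=True)
o=bot.observe()
for k in("time_s","q","eef_pos","ft_force","torque","grip_width","grip_force"):print(k,o[k])
E
python3 o.py
```

```text
time_s 4.075
q [ 0.29   0.395 -0.31   2.045  0.178  0.726 -1.238]
eef_pos [486.376 -66.423 258.804]
ft_force [ 0.51   0.014 -0.05 ]
torque [-0.004  0.011 -0.003]
grip_width 0.0056668363418998
grip_force 0.0
```

Now press down in steps of about 0.9 mm, batched while the knob is still soft.

Request:
step_arm --pt "0 0 0.05 0 0" --pt "0 0 0.05 0 0" --pt "0 0 0.05 0 0"

```text
time_s: 4.45
eef_pos: [486.4, -66.4, 257.3]
tcp_rot: [3.057, 0.722, -0.0]
ft_force: [0.3, 0.2, -0.3]
grip_width: 0.008
grip_force: 0.0
```

Request:
step_arm --pt "0 0 0.03 0 0" --pt "0 0 0.03 0 0" --pt "0 0 0.03 0 0"

```text
time_s: 4.82
eef_pos: [486.4, -66.4, 256.4]
tcp_rot: [3.057, 0.722, -0.0]
ft_force: [0.1, 0.4, -0.5]
grip_width: 0.005
grip_force: 0.0
```

Request:
step_arm --pt "0 0 0.03 0 0" --pt "0 0 0.03 0 0" --pt "0 0 0.03 0 0"

```text
time_s: 5.2
eef_pos: [486.4, -66.4, 255.5]
tcp_rot: [3.057, 0.722, -0.0]
ft_force: [0.9, -0.1, -0.4]
grip_width: 0.0
grip_force: 0.0
```

Request:
step_arm --pt "0 0 0.02 0 0" --pt "0 0 0.02 0 0" --pt "0 0 0.02 0 0"

```text
time_s: 5.58
eef_pos: [486.4, -66.4, 255.0]
tcp_rot: [3.057, 0.722, 0.0]
ft_force: [-0.0, 0.7, -0.8]
grip_width: 0.006
grip_force: 0.0
```

Request:
step_arm --pt "0 0 0.02 0 0" --pt "0 0 0.02 0 0" --pt "0 0 0.02 0 0"

```text
time_s: 5.95
eef_pos: [486.4, -66.5, 254.4]
tcp_rot: [3.057, 0.722, 0.0]
ft_force: [0.2, -0.0, 0.5]
grip_width: 0.009
grip_force: 0.7
```

Request:
step_arm --pt "0 0 0.02 0 0" --pt "0 0 0.02 0 0" --pt "0 0 0.02 0 0"

```text
time_s: 6.32
eef_pos: [486.3, -66.5, 253.8]
tcp_rot: [3.057, 0.722, -0.0]
ft_force: [-1.6, -0.4, 3.5]
grip_width: 0.006
grip_force: 2.2
```

Request:
step_arm --pt "0 0 0.02 0 0" --pt "0 0 0.02 0 0" --pt "0 0 0.02 0 0"

```text
time_s: 6.7
eef_pos: [486.3, -66.5, 253.4]
tcp_rot: [3.057, 0.722, -0.001]
ft_force: [-2.8, -0.7, 7.5]
grip_width: 0.009
grip_force: 3.5
```

Request:
step_arm --pt "0 0 0.02 0 0" --pt "0 0 0.02 0 0" --pt "0 0 0.02 0 0"

```text
time_s: 7.08
eef_pos: [486.2, -66.5, 252.9]
tcp_rot: [3.057, 0.722, -0.001]
ft_force: [-3.8, -1.2, 10.4]
grip_width: 0.008
grip_force: 4.7
```

Request:
step_arm --pt "0 0 0.02 0 0" --pt "0 0 0.02 0 0" --pt "0 0 0.02 0 0"

```text
time_s: 7.45
eef_pos: [486.1, -66.6, 252.4]
tcp_rot: [3.057, 0.722, -0.001]
ft_force: [-4.5, -0.2, 10.7]
grip_width: 0.008
grip_force: 5.8
```

Request:
step_arm --pt "0 0 0.015 0 0" --pt "0 0 0.015 0 0" --pt "0 0 0.015 0 0"

```text
time_s: 7.82
eef_pos: [486.1, -66.6, 252.1]
tcp_rot: [3.057, 0.722, -0.001]
ft_force: [-6.1, -0.7, 13.9]
grip_width: 0.007
grip_force: 6.6
```

```bash
python3 o.py|sed -n 3,4p
```

```text
eef_pos [486.078 -66.596 252.092]
ft_force [-6.092 -0.664 13.851]
```

Request:
step_arm --pt "0 0 0.015 0 0" --pt "0 0 0.015 0 0" --pt "0 0 0.015 0 0"

```text
time_s: 8.2
eef_pos: [486.1, -66.6, 251.8]
tcp_rot: [3.057, 0.721, -0.001]
ft_force: [-6.1, -1.5, 14.4]
grip_width: 0.006
grip_force: 7.5
```

Request:
step_arm --pt "0 0 0.015 0 0" --pt "0 0 0.015 0 0" --pt "0 0 0.015 0 0"

```text
time_s: 8.57
eef_pos: [486.0, -66.6, 251.4]
tcp_rot: [3.057, 0.721, -0.002]
ft_force: [-7.4, -1.7, 16.2]
grip_width: 0.006
grip_force: 8.4
```

```bash
python3 o.py|sed -n 3,4p
```

```text
eef_pos [486.008 -66.649 251.435]
ft_force [-7.416 -1.662 16.175]
```

Request:
step_arm --pt "0 0 0.015 0 0" --pt "0 0 0.015 0 0" --pt "0 0 0.015 0 0"

```text
time_s: 8.95
eef_pos: [486.0, -66.6, 251.4]
tcp_rot: [3.057, 0.721, -0.001]
ft_force: [-9.2, -0.8, 21.4]
grip_width: 0.008
grip_force: 10.6
```

Request:
step_arm --pt "0 0 0.01 0 0" --pt "0 0 0.01 0 0" --pt "0 0 0.01 0 0"

```text
time_s: 9.32
eef_pos: [486.0, -66.6, 251.3]
tcp_rot: [3.057, 0.721, -0.001]
ft_force: [-8.5, -0.9, 24.9]
grip_width: 0.004
grip_force: 12.2
```

```bash
python3 o.py|sed -n 3,4p
```

```text
eef_pos [486.007 -66.589 251.279]
ft_force [-8.534 -0.855 24.867]
```

Right gap is about 3.2 mm: contact at z 254.65, stiff at 251.42. Now the left knob.

Request:
step_arm --pt "0 0 -0.4 0 0" --pt "0 0 -1 0 0" --pt "0.57 -1.46 -1 0 0" --pt "1.15 -2.93 -1 0 0" --pt "1.72 -4.4 -1 0 0" --pt "2.3 -5.86 -1 0 0" --pt "2.3 -5.86 -0.8 0 0" --pt "2.3 -5.86 -0.5 0 0" --pt "2.3 -5.86 -0.2 0 0" --pt "2.3 -5.86 -0.2 0 0" --pt "2.3 -5.86 -0.2 0 0"

```text
time_s: 10.7
eef_pos: [469.6, 121.0, 255.8]
tcp_rot: [3.058, 0.72, -0.001]
ft_force: [0.6, -0.5, 0.4]
grip_width: 0.004
grip_force: 0.0
```

```bash
python3 o.py
```

```text
time_s 10.7
q [-0.051  0.399 -0.368  2.058  0.214  0.72  -1.663]
eef_pos [469.566 121.037 255.758]
ft_force [ 0.587 -0.524  0.386]
torque [-0.002  0.008  0.013]
grip_width 0.004031561870431876
grip_force 0.0
```

Request:
step_arm --pt "0 0 0.03 0 0" --pt "0 0 0.03 0 0" --pt "0 0 0.03 0 0"

```text
time_s: 11.08
eef_pos: [469.5, 121.7, 255.1]
tcp_rot: [3.057, 0.722, 0.0]
ft_force: [0.7, -1.0, -0.2]
grip_width: 0.008
grip_force: 0.0
```

Request:
step_arm --pt "0 0 0.02 0 0" --pt "0 0 0.02 0 0" --pt "0 0 0.02 0 0"

```text
time_s: 11.45
eef_pos: [469.5, 121.7, 254.4]
tcp_rot: [-3.057, -0.722, -0.0]
ft_force: [0.2, 1.1, 1.9]
grip_width: 0.007
grip_force: 0.6
```

Request:
step_arm --pt "0 0 0.02 0 0" --pt "0 0 0.02 0 0" --pt "0 0 0.02 0 0"

```text
time_s: 11.82
eef_pos: [469.4, 121.7, 253.8]
tcp_rot: [-3.057, -0.722, 0.0]
ft_force: [-1.5, -0.3, 3.8]
grip_width: 0.004
grip_force: 2.2
```

Request:
step_arm --pt "0 0 0.02 0 0" --pt "0 0 0.02 0 0" --pt "0 0 0.02 0 0"

```text
time_s: 12.2
eef_pos: [469.3, 121.8, 253.3]
tcp_rot: [3.057, 0.722, -0.0]
ft_force: [-2.8, 0.2, 7.2]
grip_width: 0.006
grip_force: 3.5
```

```bash
python3 o.py|grep -E "eef|for"
```

```text
eef_pos [469.312 121.81  253.339]
ft_force [-2.757  0.21   7.182]
grip_force 3.4969450277276337
```

Request:
step_arm --pt "0 0 0.015 0 0" --pt "0 0 0.015 0 0" --pt "0 0 0.015 0 0"

```text
time_s: 12.58
eef_pos: [469.3, 121.8, 253.0]
tcp_rot: [3.057, 0.722, -0.0]
ft_force: [-3.6, -0.9, 8.6]
grip_width: 0.004
grip_force: 4.4
```

Request:
step_arm --pt "0 0 0.015 0 0" --pt "0 0 0.015 0 0" --pt "0 0 0.015 0 0"

```text
time_s: 12.95
eef_pos: [469.2, 121.9, 252.7]
tcp_rot: [3.057, 0.722, -0.0]
ft_force: [-3.4, 0.8, 10.6]
grip_width: 0.004
grip_force: 5.2
```

```bash
python3 o.py|grep -E "eef|for"
```

```text
eef_pos [469.201 121.871 252.653]
ft_force [-3.394  0.818 10.628]
grip_force 5.209390763193369
```

Request:
step_arm --pt "0 0 0.015 0 0" --pt "0 0 0.015 0 0" --pt "0 0 0.015 0 0"

```text
time_s: 13.32
eef_pos: [469.1, 121.9, 252.3]
tcp_rot: [3.057, 0.722, -0.001]
ft_force: [-4.4, -0.1, 11.5]
grip_width: 0.006
grip_force: 6.1
```

Request:
step_arm --pt "0 0 0.015 0 0" --pt "0 0 0.015 0 0" --pt "0 0 0.015 0 0"

```text
time_s: 13.7
eef_pos: [469.1, 121.9, 252.0]
tcp_rot: [3.057, 0.722, -0.001]
ft_force: [-4.6, 1.0, 14.1]
grip_width: 0.005
grip_force: 6.9
```

```bash
python3 o.py|grep -E "eef|for"
```

```text
eef_pos [469.094 121.932 251.959]
ft_force [-4.561  0.97  14.084]
grip_force 6.896698521450162
```

Request:
step_arm --pt "0 0 0.015 0 0" --pt "0 0 0.015 0 0" --pt "0 0 0.015 0 0"

```text
time_s: 14.08
eef_pos: [469.0, 122.0, 251.6]
tcp_rot: [3.057, 0.722, -0.001]
ft_force: [-6.8, -0.2, 15.5]
grip_width: 0.008
grip_force: 7.7
```

Request:
step_arm --pt "0 0 0.01 0 0" --pt "0 0 0.01 0 0" --pt "0 0 0.01 0 0"

```text
time_s: 14.45
eef_pos: [469.0, 122.0, 251.4]
tcp_rot: [3.057, 0.723, -0.001]
ft_force: [-5.8, 0.3, 17.2]
grip_width: 0.005
grip_force: 8.3
```

```bash
python3 o.py|grep -E "eef|for"
```

```text
eef_pos [468.959 122.025 251.375]
ft_force [-5.825  0.283 17.166]
grip_force 8.281215657480061
```

Request:
step_arm --pt "0 0 0.01 0 0" --pt "0 0 0.01 0 0" --pt "0 0 0.01 0 0"

```text
time_s: 14.82
eef_pos: [468.9, 122.0, 251.2]
tcp_rot: [3.057, 0.723, -0.001]
ft_force: [-7.5, 0.2, 17.3]
grip_width: 0.004
grip_force: 8.8
```

Request:
step_arm --pt "0 0 0.01 0 0" --pt "0 0 0.01 0 0" --pt "0 0 0.01 0 0"

```text
time_s: 15.2
eef_pos: [468.9, 122.1, 251.1]
tcp_rot: [3.057, 0.723, -0.001]
ft_force: [-7.8, -0.1, 19.7]
grip_width: 0.008
grip_force: 10.1
```

```bash
python3 o.py|grep -E "eef|for"
```

```text
eef_pos [468.937 122.081 251.051]
ft_force [-7.82  -0.125 19.72 ]
grip_force 10.148448636755347
```

Request:
step_arm --pt "0 0 0.01 0 0" --pt "0 0 0.01 0 0" --pt "0 0 0.01 0 0"

```text
time_s: 15.58
eef_pos: [468.9, 122.1, 251.0]
tcp_rot: [3.057, 0.722, -0.001]
ft_force: [-9.5, -1.1, 23.5]
grip_width: 0.007
grip_force: 11.7
```

```bash
python3 o.py|grep -E "eef|for|^q"
```

```text
q [-0.056  0.406 -0.366  2.062  0.219  0.71  -1.669]
eef_pos [468.937 122.087 251.015]
ft_force [-9.464 -1.061 23.485]
grip_force 11.728104315698147
```

Gaps are about 3.60 mm on the left and 3.28 mm on the right. That makes the targets about 3.26 rad left and 3.06 rad right. Now lift, open, and check which way joint 7 goes for a positive turn.

Request:
step_arm --pt "0 0 -0.5 0 60" --pt "0 0 -1 0 60" --pt "0 0 -1 1.5 60" --pt "0 0 -1 3 60" --pt "0 0 -1 3 60"

```text
time_s: 16.2
eef_pos: [469.6, 121.6, 280.2]
tcp_rot: [3.133, 0.236, 0.001]
ft_force: [-0.6, 0.2, -0.2]
grip_width: 0.54
grip_force: 0.0
```

```bash
python3 o.py; python3 -c "
from rig import bot
from h import *
print(R.from_rotvec(bot.observe()['tcp_rot']).as_matrix().round(3))"
```

```text
time_s 16.2
q [-0.096  0.353 -0.311  2.042  0.154  0.767 -1.92 ]
eef_pos [469.634 121.635 280.166]
ft_force [-0.571  0.176 -0.159]
torque [ 0.027  0.079 -0.034]
grip_width 0.5399393074117609
grip_force 0.0
[[ 0.989  0.15   0.001]
 [ 0.15  -0.989 -0.   ]
 [ 0.001  0.    -1.   ]]
```

Positive is clockwise, and joint 7 decreases. I wind back 198° first, then descend.

Request:
step_arm --pt "0 0 0 -1.7 60" --pt "0 0 0 -3.4 60" --pt "0 0 0 -5.1 60" --pt "0 0 0 -6.8 60" --pt "0 0 0 -8.5 60" --pt "0 0 0 -10.2 60" --pt "0 0 0 -11.9 60" --pt "0 0 0 -13.6 60" --pt "0 0 0 -15.3 60" --pt "0 0 0 -17 60" --pt "0 0 0 -18.7 60" --pt "0 0 0 -20.4 60" --pt "0 0 0 -22.1 60" --pt "0 0 0 -23.8 60" --pt "0 0 0 -25.5 60" --pt "0 0 0 -27.2 60" --pt "0 0 0 -28.9 60" --pt "0 0 0 -30.6 60" --pt "0 0 0 -32.3 60" --pt "0 0 0 -33 60"

```text
time_s: 18.7
eef_pos: [469.7, 121.3, 279.9]
tcp_rot: [-0.733, 3.055, 0.0]
ft_force: [-0.2, -0.7, -0.8]
grip_width: 0.685
grip_force: 0.0
```

Request:
step_arm --pt "0 0 0.5 0 60" --pt "0 0 1.0 0 60" --pt "0 0 1.4 0 60" --pt "0 0 1.7 0 60" --pt "0 0 1.8 0 60" --pt "0 0 1.8 0 60"

```text
time_s: 19.45
eef_pos: [469.5, 121.8, 225.7]
tcp_rot: [0.722, -3.057, -0.0]
ft_force: [-0.4, 0.3, 0.5]
grip_width: 0.682
grip_force: 0.0
```

```bash
python3 o.py; python3 -c "
from rig import bot
from h import *
print(R.from_rotvec(bot.observe()['tcp_rot']).as_matrix().round(3))"
```

```text
time_s 19.45
q [ 0.423  0.66  -1.022  2.049  0.756  0.867  0.997]
eef_pos [469.481 121.822 225.664]
ft_force [-0.433  0.251  0.474]
torque [ 0.101 -0.087 -0.033]
grip_width 0.6820159277205087
grip_force 0.0
[[-0.894 -0.448 -0.   ]
 [-0.448  0.894  0.   ]
 [ 0.     0.    -1.   ]]
```

Request:
step_arm --pt "0 0 0 0 38" --pt "0 0 0 0 30" --pt "0 0 0 0 30" --pt "0 0 0 0 30" --squeeze 8

```text
time_s: 19.95
eef_pos: [469.2, 122.3, 225.9]
tcp_rot: [-0.723, 3.057, 0.002]
ft_force: [-2.4, 3.7, 1.8]
grip_width: 0.409
grip_force: 8.0
```

```bash
python3 o.py
```

```text
time_s 19.95
q [ 0.423  0.66  -1.023  2.049  0.756  0.866  0.997]
eef_pos [469.211 122.278 225.927]
ft_force [-2.402  3.689  1.845]
torque [0.724 0.278 0.057]
grip_width 0.4089930495600894
grip_force 7.999989688396454
```

Request:
step_arm --pt "0 0.015 0 0 30" --pt "0 0.025 0 0 30" --pt "0 0.025 0 0 30" --squeeze 20

```text
time_s: 20.32
eef_pos: [469.1, 122.5, 225.8]
tcp_rot: [-0.722, 3.057, 0.0]
ft_force: [-2.3, 3.1, 1.9]
grip_width: 0.41
grip_force: 20.0
```

Request:
step_arm --pt "0 0 0.007 1.25 30" --pt "0 0 0.014 2.5 30" --pt "0 0 0.021 3.75 30" --pt "0 0 0.028 5 30" --pt "0 0 0.035 6.25 30" --pt "0 0 0.042 7.5 30" --pt "0 0 0.049 8.75 30" --pt "0 0 0.056 10 30" --pt "0 0 0.056 10 30"

```text
time_s: 21.45
eef_pos: [469.2, 122.6, 224.2]
tcp_rot: [0.902, 3.009, 0.0]
ft_force: [-1.9, 3.1, 1.6]
grip_width: 0.401
grip_force: 20.0
```

```bash
python3 o.py
```

```text
time_s 21.45
q [ 0.258  0.553 -0.779  2.059  0.57   0.753  0.11 ]
eef_pos [469.157 122.596 224.18 ]
ft_force [-1.93   3.127  1.599]
torque [ 0.859  0.094 -0.06 ]
grip_width 0.4010710109137229
grip_force 20.000940263271332
```

Request:
step_arm --pt "0.026 0.015 0.007 1.3 30" --pt "0.026 0.015 0.014 2.6 30" --pt "0.026 0.015 0.022 3.9 30" --pt "0.026 0.015 0.029 5.2 30" --pt "0.026 0.015 0.036 6.5 30" --pt "0.026 0.015 0.043 7.8 30" --pt "0.026 0.015 0.05 9.1 30" --pt "0.026 0.015 0.058 10.4 30" --pt "0.026 0.015 0.064 11.6 30" --pt "0.026 0.015 0.064 11.6 30" --pt "0.026 0.015 0.064 11.6 30"

```text
time_s: 22.82
eef_pos: [469.1, 122.8, 222.4]
tcp_rot: [2.455, 1.959, 0.0]
ft_force: [-0.2, -0.6, 5.7]
grip_width: 0.405
grip_force: 20.0
```

```bash
python3 o.py
```

```text
time_s 22.825
q [ 0.03   0.476 -0.48   2.074  0.349  0.669 -0.905]
eef_pos [469.123 122.773 222.36 ]
ft_force [-0.218 -0.586  5.687]
torque [-0.255 -0.385 -0.041]
grip_width 0.4045486771073496
grip_force 20.000619292259216
```

Request:
step_arm --pt "0 0 -0.01 1.2 30" --pt "0 0 -0.01 2.4 30" --pt "0 0 -0.01 3.6 30" --pt "0 0 -0.01 4.8 30" --pt "0 0 -0.01 6 30" --pt "0 0 -0.01 7.2 30" --pt "0 0 -0.01 8.4 30" --pt "0 0 -0.01 9.5 30" --pt "0 0 -0.01 9.5 30" --pt "0 0 -0.01 9.5 30"

```text
time_s: 24.08
eef_pos: [469.3, 122.7, 222.4]
tcp_rot: [3.093, 0.55, 0.001]
ft_force: [3.9, -1.8, -2.0]
grip_width: 0.408
grip_force: 20.0
```

```bash
python3 o.py; python3 -c "
from rig import bot
from h import *
print(R.from_rotvec(bot.observe()['tcp_rot']).as_matrix().round(4))"
```

```text
time_s 24.075
q [-0.17   0.441 -0.23   2.087  0.167  0.63  -1.732]
eef_pos [469.291 122.654 222.374]
ft_force [ 3.948 -1.822 -2.046]
torque [-0.302 -1.033 -0.039]
grip_width 0.40797328247309256
grip_force 19.99975025653839
[[ 9.387e-01  3.447e-01  1.000e-03]
 [ 3.447e-01 -9.387e-01 -3.000e-04]
 [ 9.000e-04  6.000e-04 -1.000e+00]]
```

Request:
step_arm --pt "0 0 0 0 60" --pt "0 0 0 0 60" --pt "0 0 0 0 60" --pt "0 0 -0.5 0 60" --pt "0 0 -1.2 0 60" --pt "0 0 -1.9 0 60"

```text
time_s: 24.82
eef_pos: [468.7, 123.3, 280.9]
tcp_rot: [-3.094, -0.546, -0.0]
ft_force: [0.5, -0.2, -0.9]
grip_width: 0.679
grip_force: 0.0
```

Request:
step_arm --pt "-0.16 0.61 0 -1.7 60" --pt "-0.33 1.22 0 -3.4 60" --pt "-0.49 1.84 0 -5.1 60" --pt "-0.66 2.45 0 -6.8 60" --pt "-0.82 3.06 0 -8.5 60" --pt "-0.98 3.67 0 -10.2 60" --pt "-1.15 4.28 0 -11.9 60" --pt "-1.31 4.9 0 -13.6 60" --pt "-1.48 5.51 0 -15.3 60" --pt "-1.64 6.12 0 -17 60" --pt "-1.64 6.12 0 -18.7 60" --pt "-1.64 6.12 0 -20.4 60" --pt "-1.64 6.12 0 -22.1 60" --pt "-1.64 6.12 0 -23.8 60" --pt "-1.64 6.12 0 -25.5 60" --pt "-1.64 6.12 0 -27.2 60" --pt "-1.64 6.12 0 -28.9 60" --pt "-1.64 6.12 0 -30 60" --pt "-1.64 6.12 0 -30 60"

```text
time_s: 27.2
eef_pos: [485.2, -66.5, 280.0]
tcp_rot: [-0.543, 3.094, -0.001]
ft_force: [-0.3, -0.3, -0.1]
grip_width: 0.681
grip_force: 0.0
```

```bash
python3 o.py; python3 -c "
from rig import bot
from h import *
print(R.from_rotvec(bot.observe()['tcp_rot']).as_matrix().round(4))
c=bot.read_camera('top');cv2.imwrite('pics/t2.png',cv2.resize(c['image'][205:260,255:365,::-1],None,fx=7,fy=7,interpolation=cv2.INTER_CUBIC))"
```

```text
time_s 27.2
q [ 0.751  0.5   -0.908  2.005  0.513  0.881  1.482]
eef_pos [485.189 -66.458 280.042]
ft_force [-0.285 -0.268 -0.097]
torque [ 0.091 -0.112  0.022]
grip_width 0.6814086073131664
grip_force 0.0
[[-9.402e-01 -3.406e-01  3.000e-04]
 [-3.406e-01  9.402e-01 -7.000e-04]
 [-0.000e+00 -7.000e-04 -1.000e+00]]
```

View pics/t2.png

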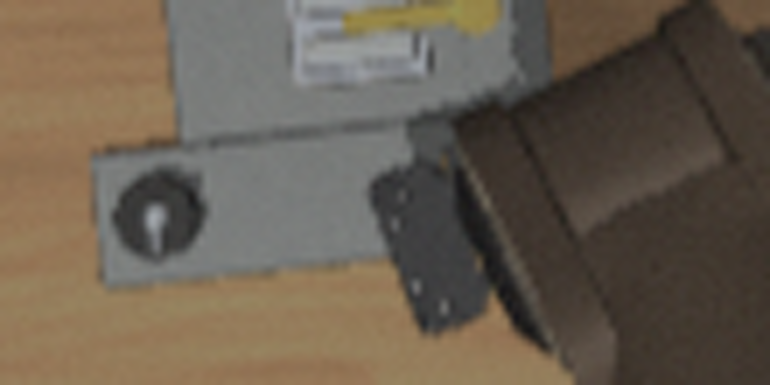

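The left pointer now points toward the robot, about 186° from its start at pixel (155,215), so the turn held without slipping. Now grip the right knob.

Request:
step_arm --pt "-0.03 -0.015 0.5 0 60" --pt "-0.03 -0.015 1.0 0 60" --pt "-0.03 -0.015 1.4 0 60" --pt "-0.03 -0.015 1.7 0 60" --pt "-0.03 -0.015 1.77 0 60" --pt "-0.03 -0.015 1.77 0 60" --pt "-0.03 -0.015 1.77 0 38" --pt "-0.03 -0.015 1.77 0 30" --pt "-0.03 -0.015 1.77 0 30" --pt "-0.03 -0.015 1.77 0 30" --squeeze 8

```text
time_s: 28.5
eef_pos: [486.3, -66.6, 226.5]
tcp_rot: [-0.544, 3.094, -0.001]
ft_force: [0.9, -2.1, 2.0]
grip_width: 0.408
grip_force: 8.0
```

```bash
python3 o.py
```

```text
time_s 28.5
q [ 0.686  0.577 -0.834  2.042  0.609  0.785  1.402]
eef_pos [486.321 -66.585 226.49 ]
ft_force [ 0.902 -2.053  2.002]
torque [-0.16  -0.137  0.014]
grip_width 0.4082063598931798
grip_force 8.00002858042717
```

Request:
step_arm --pt "0 -0.01 0 0 30" --pt "0 -0.01 0 0 30" --pt "0 -0.01 0.007 1.25 30" --pt "0 -0.01 0.014 2.5 30" --pt "0 -0.01 0.021 3.75 30" --pt "0 -0.01 0.028 5 30" --pt "0 -0.01 0.035 6.25 30" --pt "0 -0.01 0.042 7.5 30" --pt "0 -0.01 0.049 8.75 30" --pt "0 -0.01 0.056 10 30" --pt "0 -0.01 0.056 10 30" --squeeze 20

```text
time_s: 29.88
eef_pos: [486.4, -66.7, 224.7]
tcp_rot: [1.074, 2.952, -0.001]
ft_force: [-0.6, -2.0, 1.9]
grip_width: 0.405
grip_force: 20.0
```

```bash
python3 o.py
```

```text
time_s 29.875
q [ 0.498  0.5   -0.577  2.054  0.419  0.702  0.524]
eef_pos [486.353 -66.699 224.735]
ft_force [-0.561 -1.979  1.867]
torque [-0.475 -0.123 -0.036]
grip_width 0.40507397744214213
grip_force 20.000978708267212
```

Request:
step_arm --pt "0 0 0.007 1.3 30" --pt "0 0 0.014 2.6 30" --pt "0 0 0.022 3.9 30" --pt "0 0 0.029 5.2 30" --pt "0 0 0.036 6.5 30" --pt "0 0 0.043 7.8 30" --pt "0 0 0.05 9.1 30" --pt "0 0 0.058 10.4 30" --pt "0 0 0.065 11.7 30" --pt "0 0 0.072 13 30" --pt "0 0 0.072 13 30"

```text
time_s: 31.25
eef_pos: [486.2, -66.8, 222.5]
tcp_rot: [2.69, 1.622, -0.001]
ft_force: [0.3, -3.9, 3.4]
grip_width: 0.404
grip_force: 20.0
```

```bash
python3 o.py
```

```text
time_s 31.25
q [ 0.228  0.448 -0.236  2.072  0.171  0.639 -0.609]
eef_pos [486.224 -66.774 222.475]
ft_force [ 0.286 -3.884  3.43 ]
torque [-0.457  0.316 -0.078]
grip_width 0.40385474225212764
grip_force 20.001138746738434
```

Final right section: 6.2 units, with a slight further descent and then held.

Request:
step_arm --pt "0 0 0.007 1.3 30" --pt "0 0 0.013 2.6 30" --pt "0 0 0.013 3.9 30" --pt "0 0 0.013 5.2 30" --pt "0 0 0.013 6.2 30" --pt "0 0 0.013 6.2 30" --pt "0 0 0.013 6.2 30"

```text
time_s: 32.12
eef_pos: [486.2, -66.7, 222.1]
tcp_rot: [3.067, 0.682, -0.0]
ft_force: [-0.8, -2.0, 5.0]
grip_width: 0.403
grip_force: 20.0
```

```bash
python3 o.py; python3 -c "
from rig import bot
from h import *
m=R.from_rotvec(bot.observe()['tcp_rot']).as_matrix();print(np.degrees(np.arctan2(m[1,0],m[0,0])))"
```

```text
time_s 32.125
q [ 0.095  0.438 -0.071  2.082  0.051  0.624 -1.144]
eef_pos [486.245 -66.677 222.113]
ft_force [-0.789 -1.99   4.951]
torque [-0.345  0.354 -0.071]
grip_width 0.40335221137508515
grip_force 20.000492334365845
25.075333282946286
```

Request:
step_arm --pt "0 0 0 0 60" --pt "0 0 0 0 60" --pt "0 0 0 0 60" --pt "0 0 -0.6 0 60" --pt "0 0 -1.4 0 60" --pt "0 0 -1.6 0 0" --pt "0 0 -1.6 0 0" --pt "0 0 -1.6 0 0" --pt "0 0 -1.6 0 0" --pt "0 0 -1.6 0 0" --pt "0 0 -1.6 0 0"

```text
time_s: 33.5
eef_pos: [486.3, -66.6, 269.8]
tcp_rot: [-3.068, -0.674, 0.001]
ft_force: [0.2, -0.1, -0.8]
grip_width: 0.042
grip_force: 0.0
```

Request:
step_arm --pt "0 0 0.25 0 0" --pt "0 0 0.5 0 0" --pt "0 0 0.57 0 0" --pt "0 0 0.57 0 0" --pt "0 0 0.57 0 0"

```text
time_s: 34.12
eef_pos: [486.4, -66.6, 253.1]
tcp_rot: [3.068, 0.674, 0.0]
ft_force: [-0.1, 0.0, -0.3]
grip_width: 0.003
grip_force: 0.0
```

```bash
python3 o.py
```

```text
time_s 34.125
q [ 0.097  0.386 -0.073  2.062  0.043  0.695 -1.142]
eef_pos [486.397 -66.61  253.061]
ft_force [-0.093  0.032 -0.338]
torque [-0.017  0.033  0.001]
grip_width 0.0027681332779817378
grip_force 0.0
```

Request:
step_arm --pt "0 0 0.04 0 0" --pt "0 0 0.04 0 0"

```text
time_s: 34.38
eef_pos: [486.3, -66.6, 251.8]
tcp_rot: [3.068, 0.674, 0.0]
ft_force: [0.4, -0.8, 0.2]
grip_width: 0.007
grip_force: 0.0
```

Request:
step_arm --pt "0 0 0.015 0 0" --pt "0 0 0.015 0 0" --pt "0 0 0.015 0 0"

```text
time_s: 34.75
eef_pos: [486.3, -66.6, 251.3]
tcp_rot: [3.068, 0.674, 0.0]
ft_force: [0.0, -0.2, 0.6]
grip_width: 0.003
grip_force: 0.4
```

```bash
python3 o.py|grep -E "eef|for"
```

```text
eef_pos [486.317 -66.626 251.348]
ft_force [ 0.033 -0.185  0.55 ]
grip_force 0.3637444016203517
```

Request:
step_arm --pt "0 0 0.01 0 0" --pt "0 0 0.01 0 0" --pt "0 0 0.01 0 0"

```text
time_s: 35.12
eef_pos: [486.3, -66.6, 251.3]
tcp_rot: [3.068, 0.674, 0.0]
ft_force: [-1.1, 1.0, 5.7]
grip_width: 0.009
grip_force: 2.7
```

```bash
python3 o.py|grep -E "eef|for"
```

```text
eef_pos [486.346 -66.615 251.295]
ft_force [-1.137  0.978  5.739]
grip_force 2.7346849045716226
```

Right bears stiffly from first contact. Check the left.

Request:
step_arm --pt "0 0 -0.5 0 0" --pt "0 0 -1 0 0" --pt "0.54 -1.49 -1 0 0" --pt "1.08 -2.98 -1 0 0" --pt "1.61 -4.47 -1 0 0" --pt "2.15 -5.96 -1 0 0" --pt "2.15 -5.96 -0.8 0 0" --pt "2.15 -5.96 -0.4 0 0" --pt "2.15 -5.96 -0.1 0 0" --pt "2.15 -5.96 -0.05 0 0" --pt "2.15 -5.96 -0.05 0 0" --pt "2.15 -5.96 -0.05 0 0"

```text
time_s: 36.62
eef_pos: [470.1, 122.5, 252.7]
tcp_rot: [3.069, 0.673, 0.001]
ft_force: [0.5, 0.7, -0.8]
grip_width: 0.005
grip_force: 0.0
```

```bash
python3 o.py|grep -E "eef|for"
```

```text
eef_pos [470.115 122.515 252.731]
ft_force [ 0.507  0.678 -0.82 ]
grip_force 0.0
```

Request:
step_arm --pt "0 0 0.03 0 0" --pt "0 0 0.03 0 0" --pt "0 0 0.03 0 0"

```text
time_s: 37.0
eef_pos: [469.9, 122.8, 251.7]
tcp_rot: [3.068, 0.674, 0.0]
ft_force: [0.2, 0.2, -0.5]
grip_width: 0.007
grip_force: 0.0
```

```bash
python3 o.py|grep -E "eef|for"
```

```text
eef_pos [469.941 122.777 251.67 ]
ft_force [ 0.18   0.197 -0.484]
grip_force 0.0
```

Request:
step_arm --pt "0 0 0.015 0 0" --pt "0 0 0.015 0 0" --pt "0 0 0.015 0 0"

```text
time_s: 37.38
eef_pos: [469.9, 122.7, 251.2]
tcp_rot: [3.068, 0.674, -0.0]
ft_force: [-0.3, -0.4, -0.2]
grip_width: 0.003
grip_force: 0.0
```

Request:
step_arm --pt "0 0 0.01 0 0" --pt "0 0 0.01 0 0" --pt "0 0 0.01 0 0"

```text
time_s: 37.75
eef_pos: [469.9, 122.8, 251.0]
tcp_rot: [3.068, 0.674, 0.0]
ft_force: [-0.9, -0.9, 5.0]
grip_width: 0.008
grip_force: 1.9
```

```bash
python3 o.py|grep -E "eef|for"
```

```text
eef_pos [469.932 122.76  251.011]
ft_force [-0.902 -0.911  4.994]
grip_force 1.9193509878823534
```

Request:
step_arm --pt "0 0 0.01 0 0" --pt "0 0 0.01 0 0" --pt "0 0 0.01 0 0"

```text
time_s: 38.12
eef_pos: [470.0, 122.8, 251.0]
tcp_rot: [3.068, 0.674, 0.0]
ft_force: [-1.7, -1.6, 7.7]
grip_width: 0.007
grip_force: 3.8
```

```bash
python3 o.py|grep -E "eef|for"
```

```text
eef_pos [469.953 122.768 250.975]
ft_force [-1.705 -1.63   7.732]
grip_force 3.8092050631530583
```

Both feet are stiff at first touch, at the heights the gap measurement predicted. Lift away, check the pointers, and hand in.

Request:
step_arm --pt "0 0 -0.5 0 0" --pt "0 0 -1.5 0 0" --pt "0 0 -3 0 0" --pt "-1.5 -1 -5 0 0" --pt "-3 -2 -5 0 0" --pt "-3 -3.5 -5 0 0" --pt "-3 -5 -5 0 0" --pt "-3 -6 -5 0 0" --pt "-3 -6 -5 0 0" --pt "-3 -6 -5 0 0"

```text
time_s: 39.38
eef_pos: [313.0, 247.8, 400.8]
tcp_rot: [3.068, 0.673, 0.0]
ft_force: [-0.4, -0.5, 0.0]
grip_width: 0.003
grip_force: 0.0
```

```bash
python3 -c "
from rig import bot
from h import *
c=bot.read_camera('top');cv2.imwrite('pics/t3.png',cv2.resize(c['image'][205:260,255:365,::-1],None,fx=7,fy=7,interpolation=cv2.INTER_CUBIC))"
```

```text
(no output)
```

View pics/t3.png

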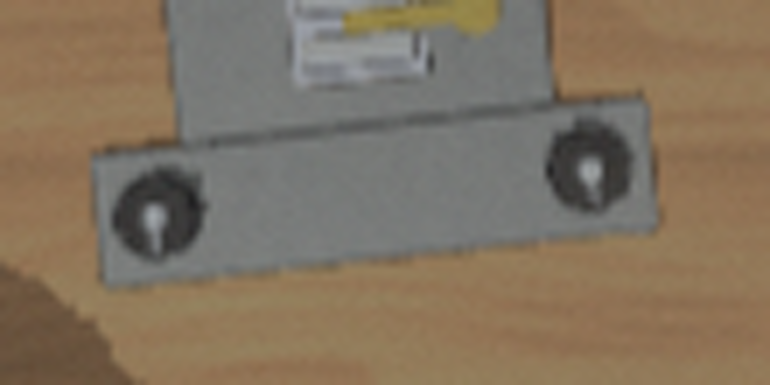

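Both pointers, at (155,235) left and (592,190) right, are about half a turn from their start. The arm is clear and the machine has not moved.

```bash
python3 -c "
from rig import bot
print(bot.hand_in())"
```

```text
the job is handed in; nothing more can be done
None
```

I turned the left knob about 3.25 rad and the right about 3.05 rad, roughly 1 rad past touch on each. Both front feet pressed stiff at first contact; I did not measure their loads or the rubber feet's. The arm was clear, the machine looked unmoved in the last picture, and the job was handed in at about 39 s, with no verdict shown.

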